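# Fit the filter retention plate in a sterilising container lid

### The job

The container lid lies inside up on the bench and its retention plate is on the drying mat. Lower the plate over the lid's post, turn it gently on the post until the index pin drops into the plate's index hole, and seat it flat on the seal without forcing it; then swing the latch fully over its edge. Leave the other things on the bench where they are.

Things in the scene. Friction and masses are not known exactly. Their poses are not given: they have to be found in the camera images.
- plate: filter retention plate: square perforated steel plate, 136 x 136 x 5 mm, about 0.25 kg, with an upright grip hub in its middle. Origin: centre of its underside, z up. A round 17.6 mm bore runs through hub and plate on the z axis. The small dark perforations are too fine for the pin. Starts hub up on the 6 mm thick blue-grey drying mat, at any yaw within 0.55 rad of the world's x
- hub_top (a point): top centre of the plate's rectangular steel grip hub: 44 mm along the plate's x, 32 mm along its y (grip it across y), reaching from 5 to 38 mm above the plate's underside; the bore's upper mouth
- index_hole (a point): centre of the lower mouth of the plate's index hole: round, 8.6 mm, through the plate, on the plate's +x axis 36 mm from the bore's axis
- lid: lid of a sterilising container, fixed, lying inside up: aluminium pan 310 mm (x) by 190 mm (y), walls 30 mm high, yaw within 0.3 rad. Origin: centre of its underside, on the post's axis. A soft square black seal frame (110 mm outside, top 10 mm above the origin, gives 1 mm per 6 N) lies round the post: the plate is home when its underside lies on it, post in the bore, pin through the index hole
- post_top (a point): top centre of the lid's upright steel post: 16 mm across, its last 9 mm tapering to 10 mm; top 34 mm above the lid's origin
- pin_zone (a point): where the index pin's top would be on an average lid: 36 mm from the post's axis on the lid's +x side, 19 mm above the lid's origin. The real pin (steel, 7 mm across, flat top, fixed) stands at this radius and height, but its dark arm is clamped up to 0.24 rad to either side about the post, different on every lid and not measured: find it by sight, or by turning the plate resting lightly on it
- latch (a joint): turn latch of the lid, rad: flat steel arm 55 x 12 mm on a vertical pivot 105 mm from the lid's origin on its -x side. 0 = open, arm along the lid's +y; grows clockwise from above; 1.57 = closed on its stop, arm along the lid's +x, its end 18 mm over the plate's edge. Starts at 0 to 0.2. Arm 16.5 to 20.5 mm above the lid's origin, so it strikes a plate that is not home. Stays where left, 0.04 N m friction
- latch_post (a point): top centre of the latch's upright round finger post: 10 mm across (12 mm at its head), 30 mm tall, standing on the latch arm 38 mm from the pivot; top 50.5 mm above the lid's origin. Pushed along its arc it moves with 1 to 2 N
- pliers: orthodontic pliers, steel, 130 mm long, lying on the drying mat; a bystander
- mirror: dental mirror, steel, 150 mm long, lying on the bench; a bystander
- brush: white scrubbing brush, 180 mm long, lying on the bench; a bystander
- detergent: white detergent bottle, 70 mm across, 190 mm tall; a bystander
- bowl: steel bowl, 100 mm across, 45 mm tall; a bystander
- cassette: closed perforated steel instrument cassette, 100 x 180 x 28 mm; a bystander
- beaker: glass beaker, 68 mm across, 90 mm tall; a bystander
Mind the look-alikes: they are no part of the job. Leave any purple or yellow look-alike of the plate alone.

How it is judged:
By the outcome, as a careful person would: the job done as asked, in the order asked, and still so for the second after the job is handed in, with the robot touching nothing.
It also fails if it takes over 69 s, if anything falls off the work surface, if the arm or the gripper's body presses on something with over 40 N, if the wrist force passes 120 N, or if a joint passes its speed limit or range.

### The arm

A 6-joint arm with a two-finger parallel gripper is mounted at the origin on the work surface. World frame = base frame: x ahead of the robot, y to its left, z up, the work surface at z = 0. Lengths are in mm, angles in rad, forces in N, time in s.
With the tool pointing down it reaches from about 350 to 850 mm from the base axis. Payload 8.1 kg.
Tool frame: the origin (TCP) lies on the mounting face of the last link; the fingertips stand 173 mm ahead of it and the grasp point (between the pads) lies 155 mm ahead of it (robot.grasp_offset is the distance from the TCP to the grasp point, in mm); z points along the fingers, y is the line along which they close (so a half turn about z gives the same grasp; the last joint's range is limited). The gripper opens to 85 mm and grips with 20 to 120 N. Pads are 22 mm wide; open, the fingers measure 114 mm over their backs; the gripper's body (76 mm by 85 mm) begins 54 mm behind the grasp point. The pads swing forward as they close: fully open they stand 13 mm farther back than shut.
Start: joints at [1.095, 0.13, 1.488, -0, 1.523, -0.085], TCP at [228.537, 554.777, 404.692] pointing down, gripper open.
Joint ranges: [-2.96, 2.96], [-0.89, 2.26], [0.02, 2.5], [-1.34, 4.48], [0, 2.73], [-2.66, 2.66]. Speed limits (rad/s): [2.39, 2.39, 2.79, 3.14, 3.14, 3.14].

### API

Orientations are given as [roll, pitch, yaw] about the fixed x, y, z axes, in that order (R = Rz(yaw) Ry(pitch) Rx(roll)).
In Python, from rig import robot, viewer gives the robot as it stands.
- The arm moves only by the shell command python3 -m creep 'ROWS'. ROWS is JSON, a list of rows, each an object of numbers: "grip": the finger opening in m, from 0 to 0.0854; "dx", "dy", "dz": the shift along the tool's x, y, z in m; "twist": the turn about the tool's z in degrees. A call has exactly 10 rows; each row is the pose to reach, as a shift and turn from the pose commanded when the call began, along the tool's axes at that moment; what a row does not reach only later rows make up. A row lasts 1/8 s, in which the tool goes at most 62.5 mm and 10.7 degrees, less where a joint would pass 70% of its speed; a pose out of reach is approached as far as the arm can. A call with a gripper value outside its range is refused whole. The fingers move at their own pace and stop on an object; the grip force is fixed at half the most. Time passes only in rows, so rows that repeat a pose let the fingers close, or fill a call up. It gives the time, the measured TCP pose, the force, the opening and the grip force at its end, in the units of the state.
- robot.observe(): the state, without advancing time (a new reading comes with each control period).
- viewer.get_image(name): name is "side" or "top"; returns a dict with "img" (480x640x3 uint8, blue, green, red), "camera_matrix" (3x3 intrinsics, pixels), "k1" (the pictures are not rectified: a ray, as slopes to the right and down, at radius r is drawn at 1 + k1 r^2 times it, then the intrinsics apply), "R" (3x3) and "t" (3): a world point X has camera coordinates R X + t. Camera axes: x right, y down, z forward; pixel columns grow to the right and rows downward; lengths in mm; the calibration is good to about 2 mm. A picture is of the moment at which its call begins. There is no depth.
- robot.sign_off(): hands the job in; it is judged then, once.
The state is a dict: "clock": time; "q": joint angles; "joint_velocities": joint speeds; "joint_efforts": joint torques, N m; "tool_pos": TCP position; "tool_rot": TCP orientation; "ft_force": force on the tool from outside, world axes, zero at the start; "torque": the same for the moment, N m; "grip_width": finger opening in mm; "finger_force": force on a finger pad.
Only numpy, scipy, OpenCV 4.12 (cv2) and the standard library are available. Lean on these libraries where they do the work, as an engineer would, in place of code of your own. Each camera call takes 0.05 s, during which the arm holds its last target. There are 200 camera calls.

## Working session

There is one attempt and no reset: what is moved stays moved. The work goes in short steps, Python scripts to look and compute and a shell command to move; the robot and the scene stay as the last step left them, time stands still between calls to the robot, and variables do not carry over. Pictures are saved under pics/ and viewed, at most 10 in all, crops included, and the job is handed in when it is done.

```bash
ls; mkdir -p pics; python3 - <<'E'
from rig import robot, viewer
import cv2, numpy as np
for n in ("top","side"):
    d=viewer.get_image(n); cv2.imwrite(f"pics/{n}0.png",d["img"])
    print(n,d["camera_matrix"],d["k1"],d["R"],d["t"], -np.array(d["R"]).T@np.array(d["t"]))
s=robot.observe(); print(s)
E
```

```text
pics
top [[441.88296677   0.         318.66437427]
 [  0.         441.88296677 237.27386277]
 [  0.           0.           1.        ]] 0.01798875807122275 [[-0.0047905  -0.99997314 -0.00554772]
 [-0.99849346  0.00508652 -0.05463456]
 [ 0.05466131  0.00527763 -0.99849101]] [ -78.31266782  557.3480056  1225.69535089] [ 489.1350713   -87.61429593 1253.8617881 ]
side [[509.53647047   0.         321.48054056]
 [  0.         509.53647047 239.1542611 ]
 [  0.           0.           1.        ]] 0.01889391928887016 [[-0.99923585 -0.03836471  0.00747441]
 [-0.03368039  0.74811663 -0.66271195]
 [ 0.01983302 -0.66245728 -0.7488371 ]] [ 521.24384799  109.50901666 1160.78348291] [501.51199868 707.04132402 937.91468126]
{'clock': 0.1, 'q': array([ 1.09457566e+00,  1.31120655e-01,  1.48913268e+00,  3.23794318e-05,
        1.52301081e+00, -8.53635511e-02]), 'joint_velocities': array([-0.00059158, -0.00358417, -0.00197487,  0.00015711, -0.00063177,
       -0.00049801]), 'joint_efforts': array([ 1.86672929e-03, -5.70957863e+01, -5.01938510e+01, -2.18612136e-04,
        8.34134786e-03,  3.10265273e-05]), 'tool_pos': array([228.45270692, 554.59582361, 403.74888306]), 'tool_rot': array([-3.13993001e+00, -1.74732495e-04,  2.75073382e+00]), 'ft_force': array([-0.13684544,  0.24741227, -0.13377844]), 'torque': array([0.00023594, 0.04698572, 0.02498839]), 'finger_force': 0.0, 'grip_width': 85.34260519011032}
```

View pics/top0.png

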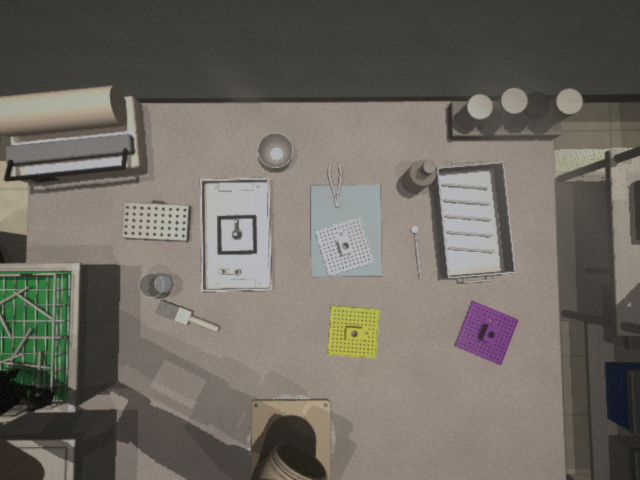

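View pics/side0.png

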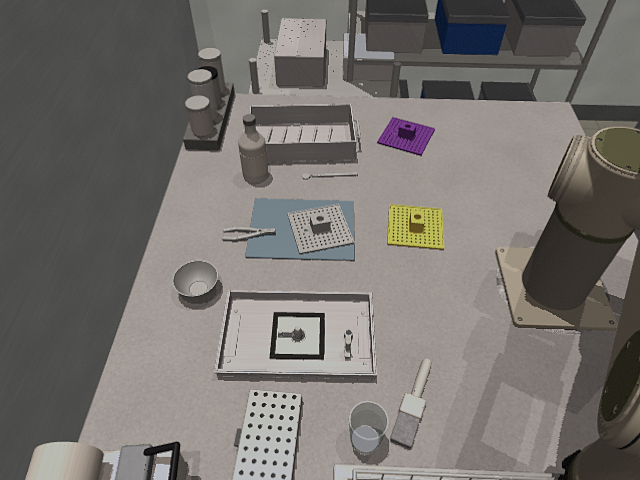

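The top view shows the plate on the mat (bore about (346,245)), the lid with its seal frame (post about (237,234), latch about (230,271)) and the yellow and purple decoys. The side view has the plate at (319,226), the lid's post at (298,335) and the latch post at (348,338). Next I'll look at enlarged crops.

```bash
cat > h.py <<'E'
import numpy as np, cv2
from rig import robot, viewer
def ray(d,u,v):
    p=cv2.undistortPoints(np.array([[[u,v]]],float),d["camera_matrix"],np.array([d["k1"],0,0,0,0]))[0,0]
    R=np.array(d["R"]); return -R.T@np.array(d["t"]), R.T@np.array([p[0],p[1],1])
def onz(d,u,v,z):
    c,r=ray(d,u,v); return c+r*(z-c[2])/r[2]
def tri(d1,p1,d2,p2):
    c1,r1=ray(d1,*p1); c2,r2=ray(d2,*p2)
    s=np.linalg.lstsq(np.c_[r1,-r2],c2-c1,rcond=None)[0]
    a,b=c1+s[0]*r1,c2+s[1]*r2; return (a+b)/2, np.linalg.norm(a-b)
def pix(d,X):
    R=np.array(d["R"]); return cv2.projectPoints(np.array([X],float),cv2.Rodrigues(R)[0],np.array(d["t"]),d["camera_matrix"],np.array([d["k1"],0,0,0,0]))[0][0,0]
def crop(img,x,y,w,h,s): return cv2.resize(img[y:y+h,x:x+w],None,fx=s,fy=s,interpolation=cv2.INTER_CUBIC)
E
python3 - <<'E'
import cv2,numpy as np
from h import crop
t=cv2.imread("pics/top0.png"); s=cv2.imread("pics/side0.png")
A=np.hstack([crop(t,312,213,66,66,6),crop(t,210,205,66,66,6)][:2])
B=np.hstack([crop(s,285,198,72,34*2,5.5)[:204*2-8,:396],crop(s,265,305,66,66,6)])if 0 else None
m=np.full((600,800,3),0,np.uint8)
for i,(im,x,y,w,h) in enumerate([(t,312,213,66,50),(t,205,205,66,80),(s,285,198,72,60),(s,262,305,100,60)]):
    c=crop(im,x,y,w,h,[6,3.75,5.5,4][i]); X=[0,400,0,400][i]; Y=[0,0,300,300][i]
    m[Y:Y+min(300,c.shape[0]),X:X+min(400,c.shape[1])]=c[:300,:400]
cv2.imwrite("pics/m1.png",m)
E
```

```text
(no output)
```

View pics/m1.png

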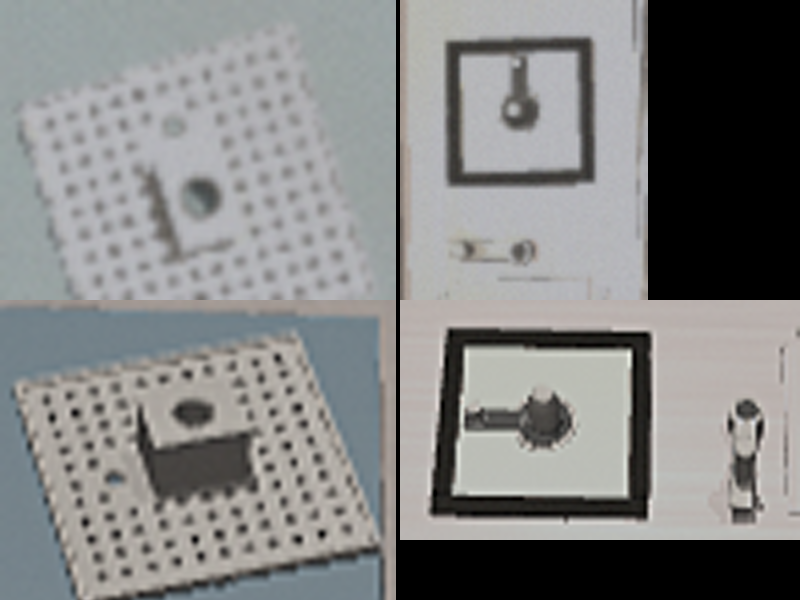

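The crops, converted to full-picture pixels:
- **Plate:** bore at top (344.9,245.7) and side (319.9,217.8); index hole at top (340.6,233.6) and side (305.5,230).
- **Pin top:** top (235.8,221.2), side (280.6,332.9).
- **Post:** top about (236.2,233), side about (296.9,328.4).
- **Latch post:** top (237.4,271.6), side (348.4,331.6).

Next I'll measure these properly.

```bash
python3 - <<'E'
from h import *
np.set_printoptions(precision=1,suppress=True)
D={n:viewer.get_image(n) for n in("top","side")}; T,S=D["top"],D["side"]
for n,a,b,z in [("hub",(344.9,245.7),(319.9,217.8),44),("idx",(340.6,233.6),(305.5,230),11),("pin",(235.8,221.2),(280.6,332.9),19),("post",(236.2,233),(296.9,328.4),34),("latchp",(237.4,271.6),(348.4,331.6),50.5)]:
    p,e=tri(T,a,S,b); print(n,p,round(e,1),onz(T,*a,z),onz(S,*b,z))
# seal frame & lid: contour -> plane z=10
for n,d,(x,y,w,h) in [("top",T,(212,208,52,52)),("side",S,(262,305,70,60))]:
    g=d["img"][y:y+h,x:x+w].max(2); m=(g<80).astype(np.uint8)
    c=max(cv2.findContours(m,cv2.RETR_EXTERNAL,cv2.CHAIN_APPROX_NONE)[0],key=cv2.contourArea)[:,0]
    w_=np.array([onz(d,u+x,v+y,10)[:2] for u,v in c],np.float32)
    print("seal",n,cv2.minAreaRect(w_))
# plate outline top
hsv=cv2.cvtColor(T["img"],cv2.COLOR_BGR2HSV); sub=hsv[213:283,310:380]
m=cv2.morphologyEx((sub[...,1]<22).astype(np.uint8),cv2.MORPH_CLOSE,np.ones((5,5)))
c=max(cv2.findContours(m,cv2.RETR_EXTERNAL,cv2.CHAIN_APPROX_NONE)[0],key=cv2.contourArea)[:,0]
print("plate",cv2.minAreaRect(np.array([onz(T,u+310,v+213,11)[:2] for u,v in c],np.float32)))
s=robot.observe();print(s["tool_pos"],s["tool_rot"])
E
```

```text
hub [ 531.8 -152.9   44. ] 0.2 [ 531.9 -152.9   44. ] [ 531.7 -152.9   44. ]
idx [ 567.  -143.     9.2] 0.6 [ 567.2 -142.9   11. ] [ 566.6 -141.3   11. ]
pin [602.4 152.5  12.1] 2.6 [603.1 151.2  19. ] [600.4 156.7  19. ]
post [568.2 148.6  25.7] 2.5 [568.9 147.   34. ] [566.4 153.7  34. ]
latchp [461.1 146.3  17. ] 1.9 [462.7 140.   50.5] [461.6 166.7  50.5]
seal top ((566.3875732421875, 150.83041381835938), (105.24555969238281, 104.58464813232422), 0.17451241612434387)
seal side ((565.4830322265625, 154.13230895996094), (109.91355895996094, 111.07694244384766), 1.2797095775604248)
plate ((536.759521484375, -153.79611206054688), (194.76023864746094, 177.41455078125), 89.69308471679688)
[228.5 554.6 404. ] [-3.1 -0.   2.8]
```

```bash
python3 - <<'E'
from h import *
np.set_printoptions(precision=1,suppress=True)
D={n:viewer.get_image(n) for n in("top","side")}; T,S=D["top"],D["side"]
for n,X in [("pivot",(461,152,20)),("latchpost",(463,190,50.5)),("post",(566,152,34)),("pin",(602,152,19))]:
    print(n,pix(T,X),pix(S,X))
m=np.zeros((600,800,3),np.uint8)
m[:600,:300]=crop(T["img"],215,210,40,80,7.5)
m[:300,300:800]=crop(S["img"],264,305,100,60,5)
m[300:,300:600]=crop(S["img"],335,320,30,30,10)
cv2.imwrite("pics/m2.png",m)
# rim edges in top view: bright/dark lines
E
```

```text
pivot [235.1 272. ] [348.  333.2]
latchpost [219.  271.6] [347.7 341.8]
post [234.4 234.1] [297.2 327.7]
pin [235.5 221.6] [280.  330.9]
```

View pics/m2.png

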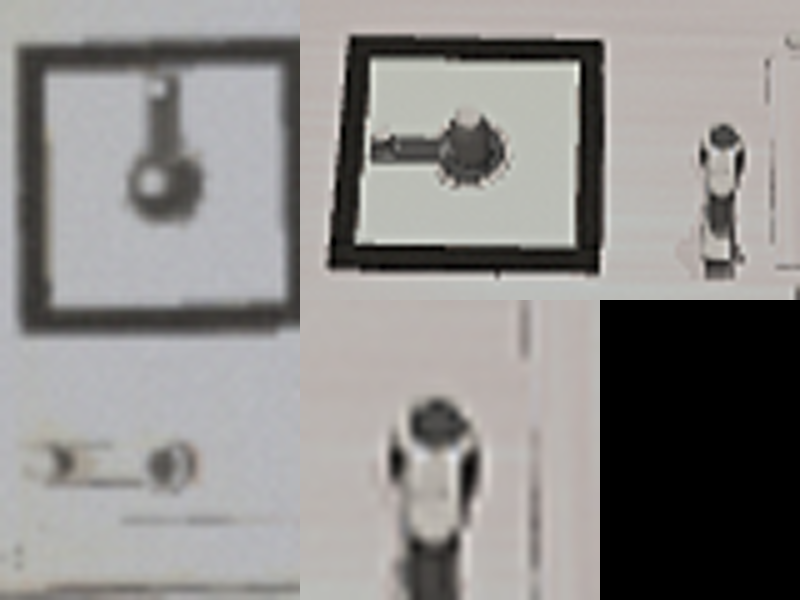

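The enlarged crops put the post top at top (234.8,233.5) and side (297.2,328.3), and the pin top at top (235.7,221.2) and side (280.3,332.5). The latch finger post head is at top about (221,271) and side (348,342), so the latch is open along +y. The pivot is at top (237.5,271.7).

```bash
cat >> h.py <<'E'
from scipy.spatial.transform import Rotation as Ro
def go(x,y,z,yaw):
    s=robot.observe(); R=Ro.from_euler("xyz",s["tool_rot"]).as_matrix()
    d=R.T@(np.array([x,y,z])-s["tool_pos"]); w=(s["tool_rot"][2]-yaw+np.pi)%(2*np.pi)-np.pi
    print("dx %.4f dy %.4f dz %.4f twist %.1f"%(*(d/1000),np.degrees(w)))
E
python3 - <<'E'
from h import *
np.set_printoptions(precision=1,suppress=True)
D={n:viewer.get_image(n) for n in("top","side")}; T,S=D["top"],D["side"]
for n,a,b,z in [("pin",(235.7,221.2),(280.3,332.5),19),("post",(234.8,233.5),(297.2,328.3),34),("latchp",(221,271),(347.7,341.8),50.5)]:
    p,e=tri(T,a,S,b); print(n,p,round(e,1),onz(T,*a,z),onz(S,*b,z))
print(onz(T,237.5,271.7,20.5), [onz(T,*c,30) for c in((201,179),(270,179),(271,290),(202,291))])
go(531.9,-152.9,300,0.295+np.pi)
E
```

```text
pin [602.6 152.5  13.6] 1.9 [603.1 151.4  19. ] [601.1 155.7  19. ]
post [566.9 151.5  30.8] 1.7 [567.6 150.9  34. ] [565.8 153.4  34. ]
latchp [463.6 186.1  43.8] 1.8 [464.6 184.5  50.5] [462.9 190.   50.5]
[461.8 145.4  20.5] [array([720.9, 246.8,  30. ]), array([719.9,  54.1,  30. ]), array([411.3,  50.9,  30. ]), array([409.5, 241. ,  30. ])]
dx -0.5501 dy -0.5387 dz 0.1047 twist -39.3
```

```bash
R='{"dx":-0.55,"dy":-0.539,"dz":0.1,"twist":-39.3,"grip":0.085}'; :; python3 -m creep '[{"dx":-0.2,"dy":-0.195,"dz":0.0,"twist":-10,"grip":0.085},{"dx":-0.4,"dy":-0.39,"dz":0.0,"twist":-39.3,"grip":0.085},{"dx":-0.55,"dy":-0.539,"dz":0.0,"twist":-39.3,"grip":0.085},{"dx":-0.55,"dy":-0.539,"dz":0.0,"twist":-39.3,"grip":0.085},{"dx":-0.55,"dy":-0.539,"dz":0.0,"twist":-39.3,"grip":0.085},{"dx":-0.55,"dy":-0.539,"dz":0.0,"twist":-39.3,"grip":0.085},{"dx":-0.55,"dy":-0.539,"dz":0.0,"twist":-39.3,"grip":0.085},{"dx":-0.55,"dy":-0.539,"dz":0.0,"twist":-39.3,"grip":0.085},{"dx":-0.55,"dy":-0.539,"dz":0.0,"twist":-39.3,"grip":0.085},{"dx":-0.55,"dy":-0.539,"dz":0.0,"twist":-39.3,"grip":0.085}]'; python3 -c "
from h import *
go(531.9,-152.9,270,.295+np.pi)"
```

```text
clock: 1.65
tool_pos: [471.6, -13.2, 405.2]
tool_rot: [-3.141, 0.001, -2.847]
ft_force: [1.3, 1.4, 0.1]
grip_width: 85.0
finger_force: 0.0
dx -0.0170 dy -0.1511 dz 0.1353 twist -0.0
```

```bash
python3 -m creep '[{"dx":-0.017,"dy":-0.151,"dz":0.02},{"dx":-0.017,"dy":-0.151,"dz":0.05},{"dx":-0.017,"dy":-0.151,"dz":0.1},{"dx":-0.017,"dy":-0.151,"dz":0.135},{"dx":-0.017,"dy":-0.151,"dz":0.135},{"dx":-0.017,"dy":-0.151,"dz":0.135},{"dx":-0.017,"dy":-0.151,"dz":0.135},{"dx":-0.017,"dy":-0.151,"dz":0.135},{"dx":-0.017,"dy":-0.151,"dz":0.135},{"dx":-0.017,"dy":-0.151,"dz":0.135}]'; python3 -c "
from h import *
S=viewer.get_image('side')
cv2.imwrite('pics/s2.png',crop(S['img'],250,110,200,150,4))
go(531.9,-152.9,189,.295+np.pi)"
```

```text
dx -0.0177 dy -0.1439 dz 0.2167 twist -0.2schema error: expected keys grip, dx, dy, dz, twist
```

View pics/s2.png

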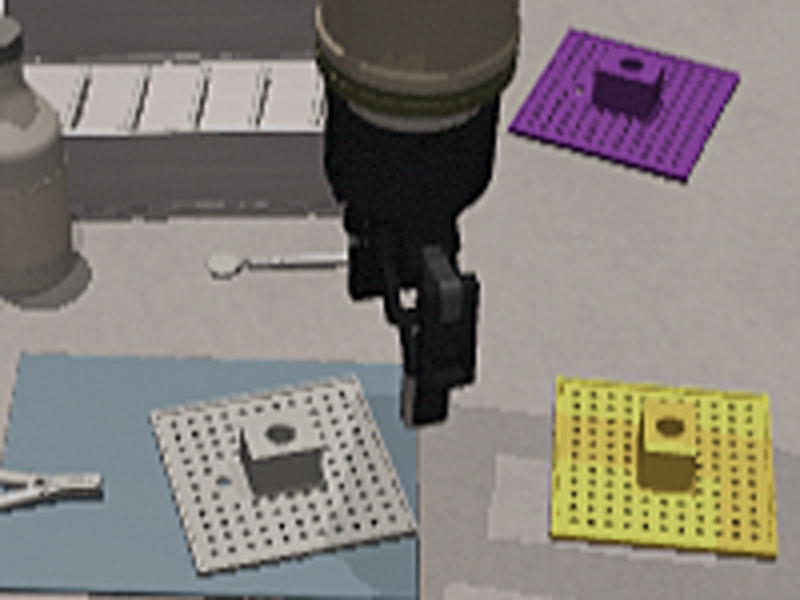

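All five keys are needed in every row, so that move was refused. The picture shows the gripper still short of the plate and nothing disturbed.

```bash
python3 -m creep '[{"dx":-0.017,"dy":-0.142,"dz":0.02,"twist":0,"grip":0.085},{"dx":-0.017,"dy":-0.142,"dz":0.05,"twist":0,"grip":0.085},{"dx":-0.017,"dy":-0.142,"dz":0.1,"twist":0,"grip":0.085},{"dx":-0.017,"dy":-0.142,"dz":0.135,"twist":0,"grip":0.085},{"dx":-0.017,"dy":-0.142,"dz":0.135,"twist":0,"grip":0.085},{"dx":-0.017,"dy":-0.142,"dz":0.135,"twist":0,"grip":0.085},{"dx":-0.017,"dy":-0.142,"dz":0.135,"twist":0,"grip":0.085},{"dx":-0.017,"dy":-0.142,"dz":0.135,"twist":0,"grip":0.085},{"dx":-0.017,"dy":-0.142,"dz":0.135,"twist":0,"grip":0.085},{"dx":-0.017,"dy":-0.142,"dz":0.135,"twist":0,"grip":0.085}]'; python3 -c "
from h import *
go(531.9,-152.9,189,.295+np.pi)"
```

```text
clock: 2.95
tool_pos: [528.8, -142.0, 270.1]
tool_rot: [-3.141, 0.0, -2.846]
ft_force: [1.2, 0.2, -0.3]
grip_width: 84.8
finger_force: 0.0
dx 0.0003 dy -0.0113 dz 0.0811 twist 0.0
```

```bash
python3 -m creep '[{"dx":0,"dy":-0.011,"dz":0.03,"twist":0,"grip":0.085},{"dx":0,"dy":-0.011,"dz":0.06,"twist":0,"grip":0.085},{"dx":0,"dy":-0.011,"dz":0.083,"twist":0,"grip":0.085},{"dx":0,"dy":-0.011,"dz":0.083,"twist":0,"grip":0.05},{"dx":0,"dy":-0.011,"dz":0.083,"twist":0,"grip":0.02},{"dx":0,"dy":-0.011,"dz":0.083,"twist":0,"grip":0.02},{"dx":0,"dy":-0.011,"dz":0.083,"twist":0,"grip":0.02},{"dx":0,"dy":-0.011,"dz":0.083,"twist":0,"grip":0.02},{"dx":0,"dy":-0.011,"dz":0.083,"twist":0,"grip":0.02},{"dx":0,"dy":-0.011,"dz":0.083,"twist":0,"grip":0.02}]'; python3 -c "
from h import *
S=viewer.get_image('side')
cv2.imwrite('pics/s3.png',crop(S['img'],250,140,150,112,5))
print(robot.observe()['finger_force'],robot.observe()['grip_width'])"
```

```text
clock: 4.2
tool_pos: [532.8, -152.8, 188.5]
tool_rot: [-3.14, 0.002, -2.846]
ft_force: [-0.8, 1.0, 7.5]
grip_width: 30.9
finger_force: 62.2
62.16517075896263 31.00869316790052
```

View pics/s3.png

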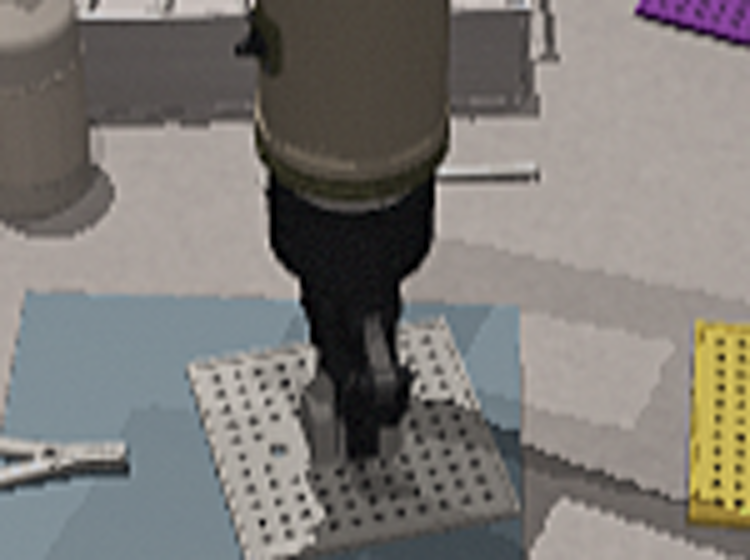

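The plate is held: 31 mm opening, 62 N, with the index hole visible at crop (279,450). Next I lift it and carry it over the lid.

```bash
python3 -m creep '[{"dx":0,"dy":0,"dz":-0.02,"twist":0,"grip":0.02},{"dx":0,"dy":0,"dz":-0.05,"twist":0,"grip":0.02},{"dx":0,"dy":0,"dz":-0.08,"twist":0,"grip":0.02},{"dx":0,"dy":0,"dz":-0.112,"twist":0,"grip":0.02},{"dx":0,"dy":0,"dz":-0.112,"twist":0,"grip":0.02},{"dx":0,"dy":0,"dz":-0.112,"twist":0,"grip":0.02},{"dx":0,"dy":0,"dz":-0.112,"twist":0,"grip":0.02},{"dx":0,"dy":0,"dz":-0.112,"twist":0,"grip":0.02},{"dx":0,"dy":0,"dz":-0.112,"twist":0,"grip":0.02},{"dx":0,"dy":0,"dz":-0.112,"twist":0,"grip":0.02}]'; python3 -c "
from h import *
go(566.8,152,300,.04+np.pi)"
```

```text
clock: 5.5
tool_pos: [531.9, -152.6, 298.5]
tool_rot: [3.141, -0.0, -2.846]
ft_force: [0.4, 0.2, -3.2]
grip_width: 31.6
finger_force: 61.1
dx -0.1220 dy 0.2812 dz -0.0015 twist 14.6
```

```bash
python3 -m creep '[{"dx":-0.02,"dy":0.046,"dz":0,"twist":2,"grip":0.02},{"dx":-0.04,"dy":0.093,"dz":0,"twist":4,"grip":0.02},{"dx":-0.061,"dy":0.14,"dz":0,"twist":8,"grip":0.02},{"dx":-0.081,"dy":0.187,"dz":0,"twist":11,"grip":0.02},{"dx":-0.1,"dy":0.234,"dz":0,"twist":14.6,"grip":0.02},{"dx":-0.115,"dy":0.265,"dz":0,"twist":14.6,"grip":0.02},{"dx":-0.122,"dy":0.281,"dz":0.0,"twist":14.6,"grip":0.02},{"dx":-0.122,"dy":0.281,"dz":0.02,"twist":14.6,"grip":0.02},{"dx":-0.122,"dy":0.281,"dz":0.05,"twist":14.6,"grip":0.02},{"dx":-0.122,"dy":0.281,"dz":0.05,"twist":14.6,"grip":0.02}]'; python3 -c "
from h import *
S=viewer.get_image('side');T=viewer.get_image('top')
m=np.zeros((600,800,3),np.uint8)
m[:,:400]=crop(S['img'],247,255,80,120,5)
m[:,400:]=crop(T['img'],195,190,80,120,5)
cv2.imwrite('pics/s4.png',m)
s=robot.observe();print(s['tool_pos'],s['tool_rot'])
go(566.8,152,247,.04+np.pi)"
```

```text
clock: 6.75
tool_pos: [565.0, 150.1, 244.3]
tool_rot: [-3.14, -0.008, -3.103]
ft_force: [-1.0, -0.4, -1.8]
grip_width: 31.3
finger_force: 60.9
[566.75793058 150.65198413 248.18192855] [-3.14113206e+00 -1.60053454e-03 -3.10249910e+00]
dx -0.0001 dy 0.0013 dz 0.0012 twist -0.1
```

View pics/s4.png

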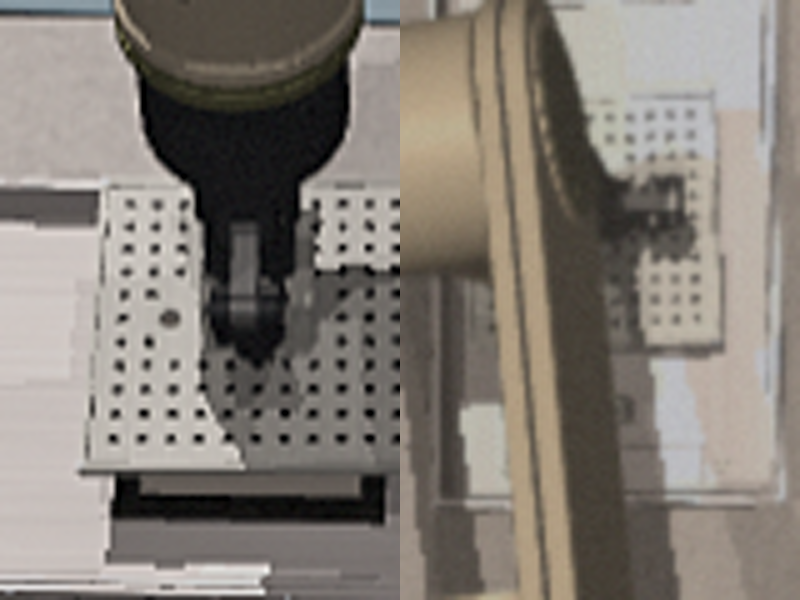

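The side view shows the plate over the lid, with the index hole at (280.7,318.0). Next I check where that hole is against the TCP.

```bash
python3 -c "
from h import *
S=viewer.get_image('side')
g=255-S['img'][310:326,270:292].max(2)
_,m=cv2.threshold(g,0,255,cv2.THRESH_OTSU)
n,l,st,c=cv2.connectedComponentsWithStats(m)
s=robot.observe();p=s['tool_pos'];yaw=s['tool_rot'][2]+np.pi;print(p,yaw)
zt=p[2]-182.5+5
for i in range(1,n): 
  w=onz(S,*(c[i]+[270,310]),zt); print(st[i][4],c[i]+[270,310],w,w[:2]-p[:2])
print('expected',36*np.cos(yaw),36*np.sin(yaw))
go(566.6,152.2,222,.04+np.pi)"
```

```text
[567.30330639 150.92873365 249.32319888] 0.03924519026258144
96 [288.5 317.5] [582.20287589 152.47756833  71.82319888] [14.8995695   1.54883468]
2 [270.  312.5] [620.29991658 142.28524348  71.82319888] [52.99661019 -8.64349017]
2 [275.  312.5] [610.26700994 141.85687244  71.82319888] [42.96370356 -9.07186121]
1 [270. 317.] [619.17647238 152.88091007  71.82319888] [51.87316599  1.95217642]
11 [278.72727273 317.18181818] [601.74352836 152.56535694  71.82319888] [34.44022198  1.63662329]
2 [274.5 322. ] [609.04718397 164.1049807   71.82319888] [41.74387759 13.17624705]
expected 35.972280228814455 1.4124642082703098
dx 0.0007 dy 0.0013 dz 0.0273 twist -0.0
```

```bash
python3 -m creep '[{"dx":-0.0005,"dy":0.0015,"dz":0.015,"twist":0,"grip":0.02},{"dx":-0.0005,"dy":0.0015,"dz":0.027,"twist":0,"grip":0.02},{"dx":-0.0005,"dy":0.0015,"dz":0.03,"twist":0,"grip":0.02},{"dx":-0.0005,"dy":0.0015,"dz":0.032,"twist":0,"grip":0.02},{"dx":-0.0005,"dy":0.0015,"dz":0.033,"twist":0,"grip":0.02},{"dx":-0.0005,"dy":0.0015,"dz":0.034,"twist":0,"grip":0.02},{"dx":-0.0005,"dy":0.0015,"dz":0.035,"twist":0,"grip":0.02},{"dx":-0.0005,"dy":0.0015,"dz":0.035,"twist":0,"grip":0.02},{"dx":-0.0005,"dy":0.0015,"dz":0.035,"twist":0,"grip":0.02},{"dx":-0.0005,"dy":0.0015,"dz":0.035,"twist":0,"grip":0.02}]'
```

```text
clock: 8.15
tool_pos: [567.4, 153.3, 213.8]
tool_rot: [3.142, 0.0, -3.101]
ft_force: [-0.1, 0.7, -3.2]
grip_width: 31.5
finger_force: 61.0
```

Underside is about 31 mm with no contact force, so the post tip is in the bore. I keep going down slowly.

```bash
python3 -m creep '[{"dx":0,"dy":0,"dz":0.001,"twist":0,"grip":0.02},{"dx":0,"dy":0,"dz":0.002,"twist":0,"grip":0.02},{"dx":0,"dy":0,"dz":0.003,"twist":0,"grip":0.02},{"dx":0,"dy":0,"dz":0.004,"twist":0,"grip":0.02},{"dx":0,"dy":0,"dz":0.005,"twist":0,"grip":0.02},{"dx":0,"dy":0,"dz":0.006,"twist":0,"grip":0.02},{"dx":0,"dy":0,"dz":0.007,"twist":0,"grip":0.02},{"dx":0,"dy":0,"dz":0.007,"twist":0,"grip":0.02},{"dx":0,"dy":0,"dz":0.007,"twist":0,"grip":0.02},{"dx":0,"dy":0,"dz":0.007,"twist":0,"grip":0.02}]'; python3 -c "
from h import *
s=robot.observe();print(s['ft_force'],s['torque'])"
```

```text
clock: 9.4
tool_pos: [567.3, 153.2, 206.7]
tool_rot: [-3.141, -0.0, -3.101]
ft_force: [-0.2, -1.6, -3.2]
grip_width: 31.0
finger_force: 61.0
[-0.20908488 -1.55412688 -3.20825101] [-0.12308984  0.00461437 -0.04861076]
```

```bash
python3 -m creep '[{"dx":0,"dy":-0.0005,"dz":0.001,"twist":0,"grip":0.02},{"dx":0,"dy":-0.0005,"dz":0.002,"twist":0,"grip":0.02},{"dx":0,"dy":-0.0005,"dz":0.003,"twist":0,"grip":0.02},{"dx":0,"dy":-0.0005,"dz":0.0035,"twist":0,"grip":0.02},{"dx":0,"dy":-0.0005,"dz":0.004,"twist":0,"grip":0.02},{"dx":0,"dy":-0.0005,"dz":0.0045,"twist":0,"grip":0.02},{"dx":0,"dy":-0.0005,"dz":0.005,"twist":0,"grip":0.02},{"dx":0,"dy":-0.0005,"dz":0.0055,"twist":0,"grip":0.02},{"dx":0,"dy":-0.0005,"dz":0.006,"twist":0,"grip":0.02},{"dx":0,"dy":-0.0005,"dz":0.006,"twist":0,"grip":0.02}]'; python3 -c "
from h import *
s=robot.observe();print(s['ft_force'],s['torque'])"
```

```text
clock: 10.65
tool_pos: [567.5, 152.8, 201.0]
tool_rot: [-3.142, 0.0, -3.101]
ft_force: [-0.7, 0.1, 0.3]
grip_width: 31.2
finger_force: 61.4
[-0.67684782  0.10882799  0.34224437] [-0.09067908  0.0923821   0.03430315]
```

Contact came at the pin's height: the z force went from -3.2 to +0.3 with the underside at about 18.5 mm. The plate is resting lightly on the pin, so I turn it in small steps towards +yaw.

```bash
python3 -m creep '[{"dx":0,"dy":0,"dz":0,"twist":-0.4,"grip":0.02},{"dx":0,"dy":0,"dz":0,"twist":-0.8,"grip":0.02},{"dx":0,"dy":0,"dz":0,"twist":-1.2,"grip":0.02},{"dx":0,"dy":0,"dz":0,"twist":-1.6,"grip":0.02},{"dx":0,"dy":0,"dz":0,"twist":-2,"grip":0.02},{"dx":0,"dy":0,"dz":0,"twist":-2,"grip":0.02},{"dx":0,"dy":0,"dz":0,"twist":-2,"grip":0.02},{"dx":0,"dy":0,"dz":0,"twist":-2,"grip":0.02},{"dx":0,"dy":0,"dz":0,"twist":-2,"grip":0.02},{"dx":0,"dy":0,"dz":0,"twist":-2,"grip":0.02}]'; python3 -c "
from h import *
s=robot.observe();print(s['ft_force'],s['torque'],s['tool_pos'])"
```

```text
clock: 11.9
tool_pos: [567.5, 152.8, 200.9]
tool_rot: [-3.142, 0.0, -3.066]
ft_force: [-0.7, -4.9, 4.4]
grip_width: 31.2
finger_force: 61.9
[-0.74778031 -4.91020324  4.4333283 ] [-0.70054968 -0.01037427 -0.14614717] [567.5097118  152.7743261  200.91501258]
```

```bash
python3 -m creep '[{"dx":0,"dy":0,"dz":0,"twist":0.3,"grip":0.02},{"dx":0,"dy":0,"dz":0,"twist":0.6,"grip":0.02},{"dx":0,"dy":0,"dz":0,"twist":1,"grip":0.02},{"dx":0,"dy":0,"dz":0,"twist":1,"grip":0.02},{"dx":0,"dy":0,"dz":0,"twist":1,"grip":0.02},{"dx":0,"dy":0,"dz":0,"twist":1,"grip":0.02},{"dx":0,"dy":0,"dz":0,"twist":1,"grip":0.02},{"dx":0,"dy":0,"dz":0,"twist":1,"grip":0.02},{"dx":0,"dy":0,"dz":0,"twist":1,"grip":0.02},{"dx":0,"dy":0,"dz":0,"twist":1,"grip":0.02}]'; python3 -c "
from h import *
s=robot.observe();print(s['ft_force'],s['torque'],s['tool_pos'])"
```

```text
clock: 13.15
tool_pos: [567.4, 152.9, 200.8]
tool_rot: [3.141, 0.0, -3.084]
ft_force: [0.7, 0.3, 5.1]
grip_width: 31.4
finger_force: 61.9
[0.67686998 0.32364747 5.05277085] [-0.05745495 -0.27299752  0.06919482] [567.44858331 152.88348263 200.819963  ]
```

The plate only rests on the pin between yaw 0.04 and 0.075. An off-centre bore could also block the drop, so I lift clear of the pin and feel the post on both x sides to centre it.

```bash
python3 -m creep '[{"dx":0,"dy":0,"dz":-0.0015,"twist":0,"grip":0.02},{"dx":0,"dy":0,"dz":-0.0015,"twist":0,"grip":0.02},{"dx":0.0003,"dy":0,"dz":-0.0015,"twist":0,"grip":0.02},{"dx":0.0006,"dy":0,"dz":-0.0015,"twist":0,"grip":0.02},{"dx":0.0009,"dy":0,"dz":-0.0015,"twist":0,"grip":0.02},{"dx":0.0012,"dy":0,"dz":-0.0015,"twist":0,"grip":0.02},{"dx":0.0012,"dy":0,"dz":-0.0015,"twist":0,"grip":0.02},{"dx":0.0012,"dy":0,"dz":-0.0015,"twist":0,"grip":0.02},{"dx":0.0012,"dy":0,"dz":-0.0015,"twist":0,"grip":0.02},{"dx":0.0012,"dy":0,"dz":-0.0015,"twist":0,"grip":0.02}]'; python3 -m creep '[{"dx":-0.0006,"dy":0,"dz":0,"twist":0,"grip":0.02},{"dx":-0.0012,"dy":0,"dz":0,"twist":0,"grip":0.02},{"dx":-0.0018,"dy":0,"dz":0,"twist":0,"grip":0.02},{"dx":-0.0024,"dy":0,"dz":0,"twist":0,"grip":0.02},{"dx":-0.0024,"dy":0,"dz":0,"twist":0,"grip":0.02},{"dx":-0.0024,"dy":0,"dz":0,"twist":0,"grip":0.02},{"dx":-0.0024,"dy":0,"dz":0,"twist":0,"grip":0.02},{"dx":-0.0024,"dy":0,"dz":0,"twist":0,"grip":0.02},{"dx":-0.0024,"dy":0,"dz":0,"twist":0,"grip":0.02},{"dx":-0.0024,"dy":0,"dz":0,"twist":0,"grip":0.02}]'
```

```text
clock: 14.4
tool_pos: [566.2, 152.6, 202.2]
tool_rot: [-3.141, -0.0, -3.084]
ft_force: [0.8, -1.2, -2.3]
grip_width: 31.1
finger_force: 60.9
clock: 15.65
tool_pos: [568.2, 152.8, 202.0]
tool_rot: [-3.141, -0.001, -3.084]
ft_force: [-5.8, -0.6, 0.6]
grip_width: 31.1
finger_force: 61.2
```

```bash
python3 -m creep '[{"dx":0.0008,"dy":0,"dz":0,"twist":0,"grip":0.02},{"dx":0.0016,"dy":-0.0004,"dz":0,"twist":0,"grip":0.02},{"dx":0.0016,"dy":-0.0008,"dz":0,"twist":0,"grip":0.02},{"dx":0.0016,"dy":-0.0012,"dz":0,"twist":0,"grip":0.02},{"dx":0.0016,"dy":-0.0016,"dz":0,"twist":0,"grip":0.02},{"dx":0.0016,"dy":-0.0016,"dz":0,"twist":0,"grip":0.02},{"dx":0.0016,"dy":-0.0016,"dz":0,"twist":0,"grip":0.02},{"dx":0.0016,"dy":-0.0016,"dz":0,"twist":0,"grip":0.02},{"dx":0.0016,"dy":-0.0016,"dz":0,"twist":0,"grip":0.02},{"dx":0.0016,"dy":-0.0016,"dz":0,"twist":0,"grip":0.02}]'; python3 -m creep '[{"dx":0,"dy":0.0006,"dz":0,"twist":0,"grip":0.02},{"dx":0,"dy":0.0012,"dz":0,"twist":0,"grip":0.02},{"dx":0,"dy":0.0018,"dz":0,"twist":0,"grip":0.02},{"dx":0,"dy":0.0022,"dz":0,"twist":0,"grip":0.02},{"dx":0,"dy":0.0022,"dz":0,"twist":0,"grip":0.02},{"dx":0,"dy":0.0022,"dz":0,"twist":0,"grip":0.02},{"dx":0,"dy":0.0022,"dz":0,"twist":0,"grip":0.02},{"dx":0,"dy":0.0022,"dz":0,"twist":0,"grip":0.02},{"dx":0,"dy":0.0022,"dz":0,"twist":0,"grip":0.02},{"dx":0,"dy":0.0022,"dz":0,"twist":0,"grip":0.02}]'
```

```text
clock: 16.9
tool_pos: [567.2, 151.3, 202.4]
tool_rot: [3.141, 0.0, -3.084]
ft_force: [1.0, 4.2, -1.4]
grip_width: 31.4
finger_force: 61.2
clock: 18.15
tool_pos: [566.9, 153.2, 202.1]
tool_rot: [-3.141, -0.0, -3.084]
ft_force: [-1.3, -2.5, -3.6]
grip_width: 31.1
finger_force: 61.1
```

Free play in x is about 566.2 to 567.8, and in y about 151.5 to 153.05, so the centre is (567.0,152.3). I go there and lower lightly.

```bash
python3 -m creep '[{"dx":0,"dy":-0.0009,"dz":0,"twist":0,"grip":0.02},{"dx":0,"dy":-0.0009,"dz":0.0003,"twist":0,"grip":0.02},{"dx":0,"dy":-0.0009,"dz":0.0006,"twist":0,"grip":0.02},{"dx":0,"dy":-0.0009,"dz":0.0009,"twist":0,"grip":0.02},{"dx":0,"dy":-0.0009,"dz":0.0012,"twist":0,"grip":0.02},{"dx":0,"dy":-0.0009,"dz":0.0014,"twist":0,"grip":0.02},{"dx":0,"dy":-0.0009,"dz":0.0014,"twist":0,"grip":0.02},{"dx":0,"dy":-0.0009,"dz":0.0014,"twist":0,"grip":0.02},{"dx":0,"dy":-0.0009,"dz":0.0014,"twist":0,"grip":0.02},{"dx":0,"dy":-0.0009,"dz":0.0014,"twist":0,"grip":0.02}]'; python3 -c "
from h import *
s=robot.observe();print(s['ft_force'],s['torque'],s['tool_pos'])"
```

```text
clock: 19.4
tool_pos: [567.2, 152.5, 201.0]
tool_rot: [3.142, 0.0, -3.084]
ft_force: [-0.9, 1.1, -0.4]
grip_width: 31.2
finger_force: 61.5
[-0.88310772  1.08449645 -0.41682819] [ 0.12097528 -0.08566198  0.01516943] [567.15949577 152.4835227  201.00831879]
```

```bash
python3 -m creep '[{"dx":0,"dy":0,"dz":0.0002,"twist":0.3,"grip":0.02},{"dx":0,"dy":0,"dz":0.0002,"twist":0.6,"grip":0.02},{"dx":0,"dy":0,"dz":0.0002,"twist":0.9,"grip":0.02},{"dx":0,"dy":0,"dz":0.0002,"twist":1.2,"grip":0.02},{"dx":0,"dy":0,"dz":0.0002,"twist":1.5,"grip":0.02},{"dx":0,"dy":0,"dz":0.0002,"twist":1.8,"grip":0.02},{"dx":0,"dy":0,"dz":0.0002,"twist":2.1,"grip":0.02},{"dx":0,"dy":0,"dz":0.0002,"twist":2.4,"grip":0.02},{"dx":0,"dy":0,"dz":0.0002,"twist":2.7,"grip":0.02},{"dx":0,"dy":0,"dz":0.0002,"twist":2.7,"grip":0.02}]'; python3 -c "
from h import *
s=robot.observe();print(s['ft_force'],s['torque'],s['tool_pos'])"
```

```text
clock: 20.65
tool_pos: [567.0, 152.5, 200.7]
tool_rot: [3.142, 0.0, -3.131]
ft_force: [-0.4, -0.2, -2.1]
grip_width: 31.2
finger_force: 61.0
[-0.39886701 -0.24432116 -2.09027415] [ 0.02839058  0.00655991 -0.01845536] [567.02776594 152.46996223 200.6702727 ]
```

The load has dropped at yaw 0.01, so the pin may be at the hole. I test by lowering another 1.5 mm.

```bash
python3 -m creep '[{"dx":0,"dy":0,"dz":0.0003,"twist":0,"grip":0.02},{"dx":0,"dy":0,"dz":0.0005,"twist":0,"grip":0.02},{"dx":0,"dy":0,"dz":0.0008,"twist":0,"grip":0.02},{"dx":0,"dy":0,"dz":0.001,"twist":0,"grip":0.02},{"dx":0,"dy":0,"dz":0.001,"twist":0,"grip":0.02},{"dx":0,"dy":0,"dz":0.001,"twist":0,"grip":0.02},{"dx":0,"dy":0,"dz":0.001,"twist":0,"grip":0.02},{"dx":0,"dy":0,"dz":0.001,"twist":0,"grip":0.02},{"dx":0,"dy":0,"dz":0.001,"twist":0,"grip":0.02},{"dx":0,"dy":0,"dz":0.001,"twist":0,"grip":0.02}]'; python3 -c "
from h import *
s=robot.observe();print(s['ft_force'],s['torque'],s['tool_pos'])"
```

```text
clock: 21.9
tool_pos: [567.0, 152.4, 199.6]
tool_rot: [-3.142, 0.0, -3.131]
ft_force: [-0.6, -0.1, -3.2]
grip_width: 31.1
finger_force: 61.0
[-0.629091   -0.10528666 -3.1537818 ] [ 0.03474734  0.02546001 -0.01616425] [567.03405849 152.44760128 199.64813424]
```

The force is back to free weight at underside about 17.1 mm, below the pin's top, so the pin is in the hole. I lower towards the seal.

```bash
python3 -m creep '[{"dx":0,"dy":0,"dz":0.0006,"twist":0,"grip":0.02},{"dx":0,"dy":0,"dz":0.0012,"twist":0,"grip":0.02},{"dx":0,"dy":0,"dz":0.0018,"twist":0,"grip":0.02},{"dx":0,"dy":0,"dz":0.0024,"twist":0,"grip":0.02},{"dx":0,"dy":0,"dz":0.003,"twist":0,"grip":0.02},{"dx":0,"dy":0,"dz":0.0036,"twist":0,"grip":0.02},{"dx":0,"dy":0,"dz":0.0042,"twist":0,"grip":0.02},{"dx":0,"dy":0,"dz":0.0048,"twist":0,"grip":0.02},{"dx":0,"dy":0,"dz":0.005,"twist":0,"grip":0.02},{"dx":0,"dy":0,"dz":0.005,"twist":0,"grip":0.02}]'; python3 -c "
from h import *
s=robot.observe();print(s['ft_force'],s['torque'],s['tool_pos'])"
```

```text
clock: 23.15
tool_pos: [567.0, 152.5, 194.6]
tool_rot: [-3.142, -0.0, -3.131]
ft_force: [0.3, -0.0, -1.8]
grip_width: 31.4
finger_force: 61.0
[ 0.34054476 -0.01570799 -1.80664113] [-0.00982243 -0.05156507 -0.02782551] [567.01325876 152.46624619 194.62576622]
```

```bash
python3 -m creep '[{"dx":0,"dy":0,"dz":0.0004,"twist":0,"grip":0.02},{"dx":0,"dy":0,"dz":0.0008,"twist":0,"grip":0.02},{"dx":0,"dy":0,"dz":0.0012,"twist":0,"grip":0.02},{"dx":0,"dy":0,"dz":0.0016,"twist":0,"grip":0.02},{"dx":0,"dy":0,"dz":0.002,"twist":0,"grip":0.02},{"dx":0,"dy":0,"dz":0.0023,"twist":0,"grip":0.02},{"dx":0,"dy":0,"dz":0.0023,"twist":0,"grip":0.02},{"dx":0,"dy":0,"dz":0.0023,"twist":0,"grip":0.02},{"dx":0,"dy":0,"dz":0.0023,"twist":0,"grip":0.02},{"dx":0,"dy":0,"dz":0.0023,"twist":0,"grip":0.02}]'; python3 -c "
from h import *
s=robot.observe();print(s['ft_force'],s['torque'],s['tool_pos'])"
```

```text
clock: 24.4
tool_pos: [567.1, 152.5, 192.4]
tool_rot: [3.142, 0.0, -3.131]
ft_force: [-0.3, -0.5, -0.9]
grip_width: 31.3
finger_force: 61.2
[-0.32655191 -0.46507555 -0.94166813] [-0.04841021  0.14455015 -0.03432345] [567.05467571 152.46938852 192.41061549]
```

The seal is being touched at underside about 9.9 mm. I go 0.4 mm further, release and withdraw.

```bash
python3 -m creep '[{"dx":0,"dy":0,"dz":0.0004,"twist":0,"grip":0.02},{"dx":0,"dy":0,"dz":0.0004,"twist":0,"grip":0.035},{"dx":0,"dy":0,"dz":0.0004,"twist":0,"grip":0.06},{"dx":0,"dy":0,"dz":0.0004,"twist":0,"grip":0.06},{"dx":0,"dy":0,"dz":0.0004,"twist":0,"grip":0.06},{"dx":0,"dy":0,"dz":-0.01,"twist":0,"grip":0.06},{"dx":0,"dy":0,"dz":-0.03,"twist":0,"grip":0.06},{"dx":0,"dy":0,"dz":-0.07,"twist":0,"grip":0.06},{"dx":0,"dy":0,"dz":-0.12,"twist":0,"grip":0.06},{"dx":0,"dy":0,"dz":-0.12,"twist":0,"grip":0.06}]'; python3 -c "
from h import *
S=viewer.get_image('side');T=viewer.get_image('top')
m=np.zeros((600,800,3),np.uint8)
m[:,:400]=crop(S['img'],250,290,110,82,5)[:410,:400].repeat(1,0) if 0 else 0
a=crop(S['img'],240,285,130,97,6.15); m[:a.shape[0],:a.shape[1]]=a[:600,:800]
cv2.imwrite('pics/s5.png',m); cv2.imwrite('pics/t5.png',crop(T['img'],195,170,90,125,4))"
```

```text
clock: 25.65
tool_pos: [569.2, 152.9, 320.2]
tool_rot: [3.14, 0.012, -3.131]
ft_force: [1.1, 0.1, 0.2]
grip_width: 59.8
finger_force: 0.0
```

View pics/s5.png

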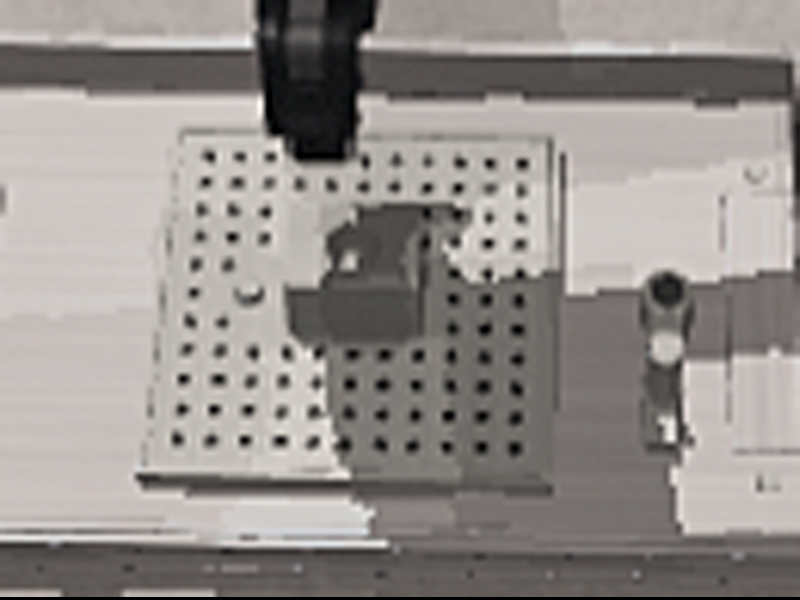

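The plate is flat on the lid with the pin visible in the index hole at crop (250,293). The latch pivot is at crop (666,290) and its finger post head at (666,345), so the post is near (463,188.5). Next I go above the post with the tool turned 45°, so the two fingers can cage it.

```bash
python3 -c "
from h import *
go(463.5,188,270,-2.356)"
```

```text
dx 0.1037 dy 0.0365 dz 0.0443 twist -44.4
```

```bash
python3 -m creep '[{"dx":0.03,"dy":0.01,"dz":0,"twist":-10,"grip":0.05},{"dx":0.06,"dy":0.02,"dz":0,"twist":-20,"grip":0.045},{"dx":0.09,"dy":0.03,"dz":0,"twist":-30,"grip":0.045},{"dx":0.104,"dy":0.037,"dz":0,"twist":-40,"grip":0.045},{"dx":0.104,"dy":0.037,"dz":0.02,"twist":-44.4,"grip":0.045},{"dx":0.104,"dy":0.037,"dz":0.042,"twist":-44.4,"grip":0.045},{"dx":0.104,"dy":0.037,"dz":0.042,"twist":-44.4,"grip":0.045},{"dx":0.104,"dy":0.037,"dz":0.042,"twist":-44.4,"grip":0.045},{"dx":0.104,"dy":0.037,"dz":0.042,"twist":-44.4,"grip":0.045},{"dx":0.104,"dy":0.037,"dz":0.042,"twist":-44.4,"grip":0.045}]'; python3 -c "
from h import *
S=viewer.get_image('side');cv2.imwrite('pics/s6.png',crop(S['img'],260,275,130,97,6))
go(463.5,188,205,-2.356)"
```

```text
clock: 27.0
tool_pos: [463.0, 188.4, 271.2]
tool_rot: [-3.141, 0.001, -2.356]
ft_force: [0.6, -0.4, 0.4]
grip_width: 45.0
finger_force: 0.0
dx -0.0001 dy -0.0006 dz 0.0660 twist -0.0
```

View pics/s6.png

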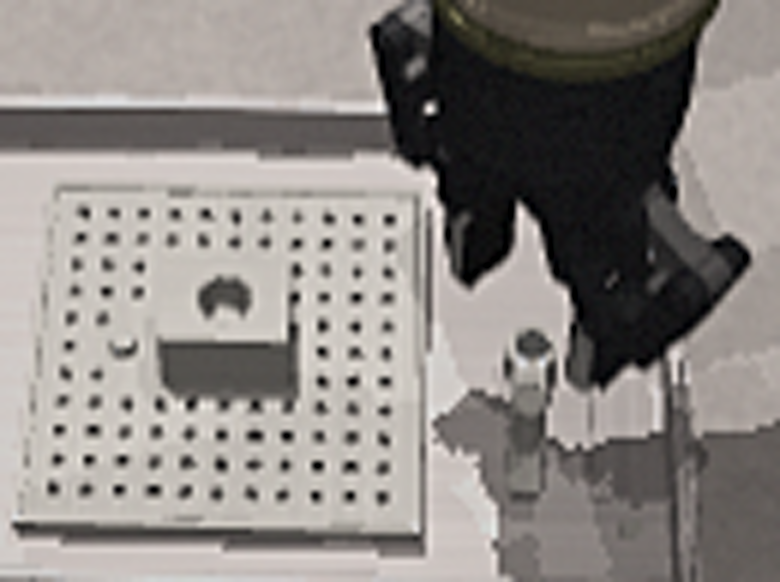

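The picture shows the plate fully home, with the post in the bore at (224,300) and the pin in the hole at (122,345). The open fingers straddle the latch post head at about (528,395), so I descend and narrow the cage.

```bash
python3 -m creep '[{"dx":0,"dy":0,"dz":0.02,"twist":0,"grip":0.045},{"dx":0,"dy":0,"dz":0.035,"twist":0,"grip":0.045},{"dx":0,"dy":0,"dz":0.048,"twist":0,"grip":0.045},{"dx":0,"dy":0,"dz":0.058,"twist":0,"grip":0.045},{"dx":0,"dy":0,"dz":0.067,"twist":0,"grip":0.045},{"dx":0,"dy":0,"dz":0.067,"twist":0,"grip":0.03},{"dx":0,"dy":0,"dz":0.067,"twist":0,"grip":0.02},{"dx":0,"dy":0,"dz":0.067,"twist":0,"grip":0.02},{"dx":0,"dy":0,"dz":0.067,"twist":0,"grip":0.02},{"dx":0,"dy":0,"dz":0.067,"twist":0,"grip":0.02}]'; python3 -c "
from h import *
s=robot.observe(); print(s['ft_force'],s['torque'])
P=np.array([462,150.8]);
R=Ro.from_euler('xyz',s['tool_rot']).as_matrix()
for a in np.radians([0,20,40,60,80,90]):
  w=P+38*np.array([np.sin(a),np.cos(a)])-s['tool_pos'][:2]; print(np.degrees(a),(R.T@[*w,0]).round(1))"
```

```text
clock: 28.3
tool_pos: [462.7, 188.4, 203.6]
tool_rot: [-3.141, 0.0, -2.356]
ft_force: [0.3, 0.1, -0.5]
grip_width: 19.8
finger_force: 0.0
[ 0.3071832   0.09683472 -0.49642927] [-0.03412883 -0.00918703 -0.05919352]
0.0 [ 0.2  0.8 -0. ]
20.0 [ -7.3 -10.    0. ]
40.0 [-10.8 -22.7   0. ]
59.99999999999999 [ -9.6 -35.9   0. ]
80.0 [ -4.  -47.9   0. ]
90.0 [  0.2 -52.9   0. ]
```

The post is caged (opening 20 mm, no force). I swing it along the arc.

```bash
python3 -m creep '[{"dx":-0.001,"dy":-0.003,"dz":0,"twist":0,"grip":0.02},{"dx":-0.0025,"dy":-0.006,"dz":0,"twist":0,"grip":0.02},{"dx":-0.005,"dy":-0.0095,"dz":0,"twist":0,"grip":0.02},{"dx":-0.0073,"dy":-0.014,"dz":0,"twist":0,"grip":0.02},{"dx":-0.009,"dy":-0.0175,"dz":0,"twist":0,"grip":0.02},{"dx":-0.01,"dy":-0.021,"dz":0,"twist":0,"grip":0.02},{"dx":-0.0108,"dy":-0.0265,"dz":0,"twist":0,"grip":0.02},{"dx":-0.0108,"dy":-0.031,"dz":0,"twist":0,"grip":0.02},{"dx":-0.0106,"dy":-0.035,"dz":0,"twist":0,"grip":0.02},{"dx":-0.0096,"dy":-0.039,"dz":0,"twist":0,"grip":0.02}]'
```

```text
clock: 29.55
tool_pos: [497.2, 167.2, 203.3]
tool_rot: [-3.141, -0.0, -2.356]
ft_force: [0.2, 2.2, 0.7]
grip_width: 19.9
finger_force: 0.7
```

```bash
python3 -m creep '[{"dx":0.001,"dy":-0.0035,"dz":0,"twist":0,"grip":0.02},{"dx":0.0023,"dy":-0.007,"dz":0,"twist":0,"grip":0.02},{"dx":0.004,"dy":-0.01,"dz":0,"twist":0,"grip":0.02},{"dx":0.0056,"dy":-0.013,"dz":0,"twist":0,"grip":0.02},{"dx":0.0075,"dy":-0.0155,"dz":0,"twist":0,"grip":0.02},{"dx":0.0098,"dy":-0.0175,"dz":0,"twist":0,"grip":0.02},{"dx":0.0098,"dy":-0.0185,"dz":0,"twist":0,"grip":0.02},{"dx":0.0098,"dy":-0.019,"dz":0,"twist":0,"grip":0.02},{"dx":0.0098,"dy":-0.019,"dz":0,"twist":0,"grip":0.02},{"dx":0.0098,"dy":-0.019,"dz":0,"twist":0,"grip":0.02}]'; python3 -c "
from h import *
s=robot.observe(); print(s['ft_force'],s['torque'])"
```

```text
clock: 30.8
tool_pos: [503.2, 147.2, 203.1]
tool_rot: [3.141, -0.001, -2.356]
ft_force: [-4.8, -0.4, 1.1]
grip_width: 20.3
finger_force: 1.6
[-4.79687203 -0.44897754  1.06382746] [0.11129059 0.70448857 0.05145164]
```

```bash
python3 -m creep '[{"dx":0.001,"dy":-0.0002,"dz":0,"twist":0,"grip":0.02},{"dx":0.002,"dy":-0.0004,"dz":0,"twist":0,"grip":0.02},{"dx":0.003,"dy":-0.0006,"dz":0,"twist":0,"grip":0.02},{"dx":0.004,"dy":-0.0008,"dz":0,"twist":0,"grip":0.02},{"dx":0.004,"dy":-0.0008,"dz":0,"twist":0,"grip":0.02},{"dx":0.004,"dy":-0.0008,"dz":0,"twist":0,"grip":0.02},{"dx":0.004,"dy":-0.0008,"dz":0,"twist":0,"grip":0.02},{"dx":0.004,"dy":-0.0008,"dz":0,"twist":0,"grip":0.02},{"dx":0.004,"dy":-0.0008,"dz":0,"twist":0,"grip":0.02},{"dx":0.004,"dy":-0.0008,"dz":0,"twist":0,"grip":0.02}]'; python3 -c "
from h import *
s=robot.observe(); print(s['ft_force'],s['torque'])"
```

```text
clock: 32.05
tool_pos: [501.4, 144.8, 203.6]
tool_rot: [3.141, 0.002, -2.356]
ft_force: [-1.5, 7.9, -1.9]
grip_width: 19.8
finger_force: 3.4
[-1.53936911  7.88948529 -1.85510878] [ 1.32504368  0.23542177 -0.05316192]
```

Fy is 7.9 N, well above the latch friction, so it is on its stop. I centre the cage, open, lift away and look.

```bash
python3 -m creep '[{"dx":-0.002,"dy":0.003,"dz":0,"twist":0,"grip":0.02},{"dx":-0.002,"dy":0.003,"dz":0,"twist":0,"grip":0.03},{"dx":-0.002,"dy":0.003,"dz":0,"twist":0,"grip":0.035},{"dx":-0.002,"dy":0.003,"dz":-0.02,"twist":0,"grip":0.035},{"dx":-0.002,"dy":0.003,"dz":-0.06,"twist":0,"grip":0.035},{"dx":-0.002,"dy":0.003,"dz":-0.1,"twist":0,"grip":0.035},{"dx":-0.002,"dy":0.003,"dz":-0.15,"twist":0,"grip":0.035},{"dx":0.08,"dy":0.003,"dz":-0.2,"twist":0,"grip":0.035},{"dx":0.1,"dy":0.003,"dz":-0.2,"twist":0,"grip":0.035},{"dx":0.1,"dy":0.003,"dz":-0.2,"twist":0,"grip":0.035}]'; python3 -c "
from h import *
S=viewer.get_image('side');T=viewer.get_image('top')
m=np.zeros((600,800,3),np.uint8)
m[:,:480]=crop(S['img'],255,280,120,100,6)[:600,:480]
m[:,480:]=crop(T['img'],195,185,80,150,4)
cv2.imwrite('pics/s7.png',m)"
```

```text
clock: 33.3
tool_pos: [427.6, 73.6, 405.8]
tool_rot: [-3.138, 0.003, -2.358]
ft_force: [0.8, 0.9, 0.2]
grip_width: 35.3
finger_force: 0.0
```

View pics/s7.png

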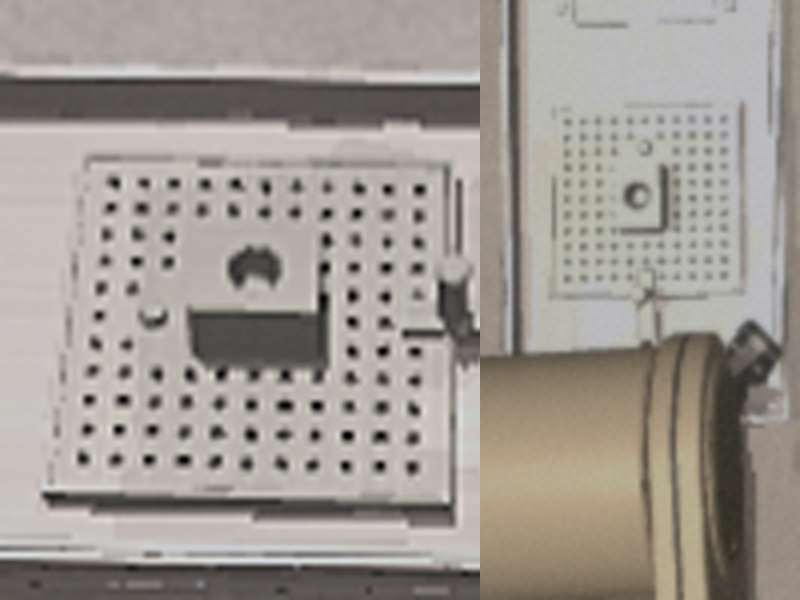

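The latch arm lies over the plate's near edge, with its post head at top (236.0,253.6) and side (330.4,324.5), and the plate is flat. Next I check the latch angle numerically.

```bash
python3 -c "
from h import *
S=viewer.get_image('side');T=viewer.get_image('top')
for p in [(500,151.2,50.5),(499.7,155,50.5),(498,161,50.5),(499.3,146,50.5)]: print(p,pix(T,p),pix(S,p))
print(onz(T,236,253.6,50.5),onz(S,330.4,324.5,50.5),robot.observe()['tool_pos'])"
```

```text
(500, 151.2, 50.5) [233.34705432 257.892279  ] [329.47904361 324.21935811]
(499.7, 155, 50.5) [231.94959973 258.00985592] [329.57500059 325.84129214]
(498, 161, 50.5) [229.73996209 258.64671798] [330.33648807 328.44141548]
(499.3, 146, 50.5) [235.25683896 258.13993298] [329.89464588 322.03306471]
[511.6376797  144.04863553  50.5       ] [498.11818441 151.77981966  50.5       ] [428.73137197  75.50803637 402.69978923]
```

Corrected for that camera's small bias, the side view puts the latch post at about (499.3,150.7), against about (500,150) for fully closed. The stop was also felt at 7.9 N, and the arm is clear, so I hand in.

```bash
python3 -c "
from rig import robot
print(robot.sign_off())"
```

```text
the job is handed in; nothing more can be done
None
```

I handed the job in at about 33 s of the 69 s: the plate is on the post with the index pin in its hole, flat on the seal, and the latch was swung over its edge to its stop. The hand-in call gave no verdict. The latch angle was checked only by the stop force (about 8 N) and one camera, to about 0.05 rad.

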